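# Close the jar of yellow draw balls

## Robot

A 6-joint arm with a two-finger parallel gripper is mounted at the origin on the work surface. World frame = base frame: x ahead of the robot, y to its left, z up, the work surface at z = 0. Lengths are in mm, angles in rad, forces in N, time in s.
With the tool pointing down it reaches from about 350 to 775 mm from the base axis. Payload 7.3 kg.
Tool frame: the origin (TCP) lies at the very end of the fingers, on their centre line; the grasp point (between the pads) lies 19 mm behind it; x points along the fingers, z is the direction in which the jaws open and shut, and the axes are right-handed (so a half turn about x gives the same grasp; the last joint's range is limited). The gripper opens to 92 mm and grips with 3 to 60 N. Pads are 19 mm wide; open, the fingers measure 130 mm over their backs; the gripper's body (75 mm by 190 mm) begins 47 mm behind the grasp point.
Start: joints at [1.01, 0.342, 1.524, -0, 1.275, -0.146], TCP at [211.567, 480.504, 226.741] pointing down, gripper open.
Joint ranges: [-2.53, 2.53], [-0.77, 2.02], [0.04, 2.7], [-1, 4.14], [0.28, 2.66], [-3.11, 3.11]. Speed limits (rad/s): [2.57, 2.57, 3.14, 3.14, 3.14, 3.14].

## Interface

Orientations are given as [roll, pitch, yaw] about the fixed x, y, z axes, in that order (R = Rz(yaw) Ry(pitch) Rx(roll)).
In Python, from plant import * gives the robot as it stands.
- The arm moves only by the tool carry_out, never from a script. Its argument "rows" is a list of rows, each a list of 4 numbers: the shift along the world's x, y, z in mm, then the turn about the world's z in degrees. In form: [[x, y, z, twist], ...]. A call has 1 to 20 rows; each row is the pose to reach, as a shift and turn from the pose measured when the call began; what a row does not reach only later rows make up. A row lasts 1/12 s, in which the tool goes at most 41.7 mm and 7.16 degrees, less where a joint would pass 70% of its speed; a pose out of reach is approached as far as the arm can. A call with a gripper value outside its range is refused whole. "hand" is the finger opening in mm, from 0 to 91.8, set as the call begins (left out, the last holds). The fingers move at their own pace and stop on an object; the grip force is fixed at half the most. Time passes only in rows, so rows that repeat a pose let the fingers close. It gives the time, the measured TCP pose, the force and the opening at its end, in the units of the state.
- get_obs(): the state, without advancing time (a new reading comes with each control period).
- capture(name): name is "scene" or "side" or "wrist"; returns the picture (384x512x3 uint8, red, green, blue); there is no depth.
- camera_info(name): a dict with "camera_matrix" (3x3 intrinsics, pixels), "pose" (4x4, takes a point from camera to world coordinates); the wrist camera has in their place "mount" (4x4, takes a point from camera to tool coordinates, whose origin is the TCP and whose axes are the tool frame's). Camera axes: x right, y down, z forward; pixel columns grow to the right and rows downward; lengths in mm; the calibration is good to about 2 mm. The wrist camera is an equidistant fisheye: a pixel r from the principal point sees the ray r / f radians off the axis. A picture is of the moment at which its call begins: read the wrist's pose just before it. camera_info takes no time and is no camera call.
- close_job(): hands the job in, once; it reports no verdict.
The state is a dict: "time": time; "joint_positions": joint angles; "dq": joint speeds; "tau": joint torques, N m; "tool_pos": TCP position; "tcp_rot": TCP orientation; "contact_force": force on the tool from outside, world axes, zero at the start; "moment": the same for the moment, N m; "grip_width": finger opening in mm.
Only numpy, scipy, OpenCV 4.12 (cv2) and the standard library are available. Lean on these libraries where they do the work, as an engineer would, in place of code of your own. Each camera call takes 0.05 s, during which the arm holds its last target. There are 200 camera calls.

## Task

The cap of the jar with the yellow balls has only been laid on top of its thread. Without lifting it off, turn it backward (anticlockwise seen from above) by its white grip bar until the bar points at the two white marks and the cap drops down onto the neck, then screw it forward (clockwise) to the stop and let go. Leave the blue jar's cap as it lies.

Things in the scene. Friction and masses are not known exactly. Their poses are not given: they have to be found in the camera images.
- yellow_cap_grip (a point): Loose black cap, 78 mm across, 31 mm tall, 70 g, with an upright white bar on top, 60 mm long, 14 mm wide, 30 mm tall, to grip from above. Point: on the cap's axis, in the bar, 11 mm below its upper edge, 19 mm above the black top. x: along the bar; y: across it; z: up. Two inner lugs, one below each end of the bar (half a turn makes no difference).
- yellow_jar: Clear jar of yellow balls, shoulder yellow (108 mm across, top 100 mm above the table), fixed to the table on a black foot 124 mm across. Origin: on its axis at table height; z up; +x and -x point at the two white marks on the shoulder's edge. At the start the cap's bar lies 49 to 72 degrees clockwise (from above) of x and its grip point 161 mm above this origin.
- yellow_neck (a point): Centre of the jar's neck top, 124 mm above its origin, same axes. Turned anticlockwise until the bar is along x (within 12 degrees), the cap can drop 13 mm by its weight, or lowered in the hand (grip point then 24 mm above this). Turned clockwise at that height (3 mm to spare under the thread) it meets a hard stop with the bar 75 degrees clockwise of x. Turns freely, sideways play 4 mm.
- blue_cap_grip (a point): The same point on an identical cap lying loosely on the blue jar (same kind of jar, blue balls and blue shoulder, 0.26 m or more away). To be left alone.
There are look-alikes about, which are no part of the job. Leave any green look-alike of the part that bears yellow_cap_grip alone. Several things look just like the yellow_jar: the one meant starts farthest from the robot's base.

How it is judged:
By the outcome, as a careful person would: the job done as asked, in the order asked, and still so for the second after the job is handed in, with the robot touching nothing.
It also fails if it takes over 38 s, if anything falls off the work surface, if the arm or the gripper's body presses on something with over 40 N, if the wrist force passes 120 N, or if a joint passes its speed limit or range.

## Working session

There is one attempt and no reset: what is moved stays moved. The work goes in short steps, Python scripts to look and compute and a tool call to move; the robot and the scene stay as the last step left them, time stands still between calls to the robot, and variables do not carry over. Pictures are saved under pics/ and viewed, about 8 in all and at most 12, crops included, and the job is handed in when it is done.

Besides the shell and the picture viewer there is one more tool, called after "Request:" in YAML: its name, and indented under it one key for each argument. carry_out: Moves the arm, as the interface text tells. Its arguments: {"type":"object","properties":{"rows":{"type":"array"},"hand":{"type":"number"}},"required":["rows"]}

```bash
mkdir -p pics; ls; python3 - <<'E'
from plant import *
import cv2, numpy as np
o=get_obs(); print({k:np.round(v,3).tolist() for k,v in o.items()})
for n in("scene","side","wrist"):
    c=camera_info(n); print(n,{k:np.round(v,3).tolist() if not isinstance(v,str) else v for k,v in c.items()})
a=capture("scene");b=capture("side")
cv2.imwrite("pics/scene0.png",a[...,::-1]);cv2.imwrite("pics/side0.png",b[...,::-1])
cv2.imwrite("pics/both0.png",np.vstack([a,b])[...,::-1])
E
```

```text
pics
{'time': 0.0, 'joint_positions': [1.01, 0.343, 1.525, 0.0, 1.275, -0.146], 'dq': [-0.002, -0.0, 0.001, -0.002, -0.0, -0.0], 'tau': [-0.002, -43.125, -24.422, 0.071, 0.056, -0.0], 'tool_pos': [211.307, 480.135, 226.051], 'tcp_rot': [2.987, 1.569, -2.14], 'contact_force': [0.327, -0.826, 0.006], 'moment': [0.003, 0.021, 0.045], 'grip_width': 91.89}
scene {'camera_matrix': [[369.023, 0.0, 256.052], [0.0, 369.023, 190.434], [0.0, 0.0, 1.0]], 'pose': [[0.122, 0.769, -0.628, 952.947], [0.992, -0.083, 0.092, -75.939], [0.019, -0.634, -0.773, 717.85], [0.0, 0.0, 0.0, 1.0]]}
side {'camera_matrix': [[349.689, 0.0, 254.168], [0.0, 349.689, 193.517], [0.0, 0.0, 1.0]], 'pose': [[0.743, -0.491, 0.454, 143.343], [-0.669, -0.547, 0.503, -339.625], [0.001, -0.678, -0.735, 617.86], [0.0, 0.0, 0.0, 1.0]]}
wrist {'camera_matrix': [[297.319, 0.0, 259.247], [0.0, 297.319, 192.33], [0.0, 0.0, 1.0]], 'mount': [[0.0, -0.285, 0.959, -158.352], [-0.0, -0.959, -0.285, 76.985], [1.0, -0.0, -0.0, 1.217], [0.0, 0.0, 0.0, 1.0]]}
```

View pics/scene0.png

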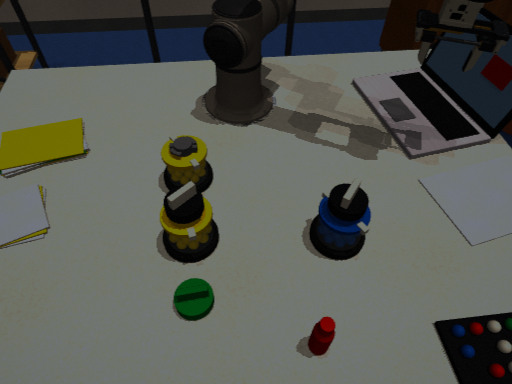

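View pics/side0.png

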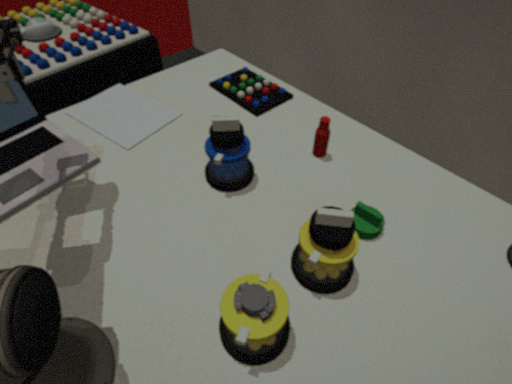

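The scene view shows three jars. The capped yellow jar is at about (187,215) with its white bar from (170,206) to (195,188), the uncapped yellow look-alike at (187,160), and the blue jar at (342,220). The side view shows the capped yellow jar at (328,240) and the look-alike at (255,310), which is nearer the base. Next I'll get rough positions.

```bash
cat > h.py <<'E'
from plant import *
import cv2, numpy as np
from scipy.optimize import least_squares
from scipy.spatial.transform import Rotation as R
def rays(name,px,obs=None):
    c=camera_info(name);K=np.array(c["camera_matrix"]);px=np.asarray(px,float).reshape(-1,2)
    d=(px-K[:2,2])/[K[0,0],K[1,1]]
    if name=="wrist":
        r=np.linalg.norm(d,axis=1);s=np.where(r>1e-9,np.sin(r)/np.maximum(r,1e-9),1)
        v=np.c_[d*s[:,None],np.cos(r)]
        T=np.eye(4);T[:3,:3]=R.from_euler("xyz",obs["tcp_rot"]).as_matrix();T[:3,3]=obs["tool_pos"]
        P=T@np.array(c["mount"])
    else: v=np.c_[d,np.ones(len(d))];P=np.array(c["pose"])
    return P[:3,3],v@P[:3,:3].T
def onz(name,px,z,obs=None):
    o,v=rays(name,px,obs);return (o+v*((z-o[2])/v[:,2])[:,None])[:,:2]
def yellow(img,lo=(20,120,90),hi=(35,255,255)):
    return cv2.inRange(cv2.cvtColor(img,cv2.COLOR_RGB2HSV),lo,hi)
def circ(p,r=54):
    return least_squares(lambda c:np.hypot(*(p-c).T)-r,p.mean(0),loss="soft_l1",f_scale=1.5)
E
python3 - <<'E'
from h import *
for n,bar,sh in(("scene",[(170,206),(195,188)],(155,190,220,235)),("side",[(317,216),(353,219)],(290,210,365,270))):
    img=cv2.imread(f"pics/{n}0.png")[...,::-1]
    b=onz(n,bar,172);print(n,"bar",b.round(),b.mean(0).round(),np.degrees(np.arctan2(*(b[1]-b[0])[::-1])))
    m=yellow(img);x0,y0,x1,y1=sh;q=np.zeros_like(m);q[y0:y1,x0:x1]=m[y0:y1,x0:x1]
    cs=max(cv2.findContours(q,0,1)[0],key=cv2.contourArea);h=cs[:,0]
    p=onz(n,cv2.convexHull(h)[:,0],100);s=circ(p);print("shoulder",s.x.round(1),np.round(s.fun,1))
print(onz("scene",[(187,148),(347,208)],100))
E
```

```text
scene bar [[ 529. -173.]
 [ 491. -127.]] [ 510. -150.] 129.60094291006482
shoulder [ 492.9 -155.1] [ -0.3  -0.4  -0.4   0.5   1.1   0.8   0.9   0.1  -1.9 -15.7  -1.8]
side bar [[ 462. -140.]
 [ 500. -184.]] [ 481. -162.] -48.108852562451204
shoulder [ 490.1 -154.8] [  0.1   0.6   0.1  -1.9  -0.8   0.2   0.2   0.5   0.7   0.9   0.8   0.4
   0.5  -0.1  -3.9 -18.5  -0.7]
[[ 303.63460643 -149.77455346]
 [ 518.61354643  181.58569885]]
```

```bash
python3 - <<'E'
from h import *
o=get_obs();M=R.from_euler("xyz",o["tcp_rot"]).as_matrix();print(M.round(3))
print("jaw",np.degrees(np.arctan2(M[1,2],M[0,2])), "d xyz",np.array([491,-155,285])-o["tool_pos"])
E
```

```text
[[-0.001 -0.915  0.403]
 [-0.001  0.403  0.915]
 [-1.     0.    -0.001]]
jaw 66.23695124885087 d xyz [ 279.65861677 -635.18294628   58.8727992 ]
```

Request:
carry_out:
  rows:
    - [0,0,30,0]
    - [14,-32,60,-2]
    - [29,-65,60,-4]
    - [44,-100,60,-6]
    - [60,-135,60,-8]
    - [75,-170,60,-10]
    - [90,-205,60,-12]
    - [106,-240,60,-14]
    - [121,-275,60,-16]
    - [137,-310,60,-18]
    - [152,-345,60,-20]
    - [167,-380,60,-22]
    - [183,-415,60,-24]
    - [198,-450,60,-26]
    - [214,-485,60,-26]
    - [229,-520,60,-26]
    - [244,-555,60,-26]
    - [260,-590,60,-26]
    - [272,-617,60,-26]
    - [280,-635,60,-26]

```text
time: 1.77
tool_pos: [491.9, -157.7, 285.3]
tcp_rot: [2.81, 1.569, -2.773]
contact_force: [-0.7, 0.0, -0.2]
grip_width: 91.6
```

Request:
carry_out:
  rows:
    - [0,0,0,0]
    - [0,0,0,0]
    - [0,0,0,0]

```text
time: 2.02
tool_pos: [491.4, -156.9, 284.9]
tcp_rot: [2.378, 1.568, 3.078]
contact_force: [0.6, -0.4, 0.0]
grip_width: 91.7
```

```bash
python3 - <<'E'
from h import *
import json
o=get_obs();a=capture("wrist");cv2.imwrite("pics/wrist1.png",a[...,::-1])
json.dump({k:np.array(v).tolist() for k,v in o.items()},open("o1.json","w"));print(o["tool_pos"],o["tcp_rot"],o["dq"])
E
```

```text
[ 491.36537335 -156.93276066  284.89257516] [2.37819943 1.56753703 3.07829184] [ 1.77857292e-02 -1.60557325e-02  4.09903254e-03 -5.85355784e-05
  6.56231300e-04 -1.67103454e-03]
```

View pics/wrist1.png

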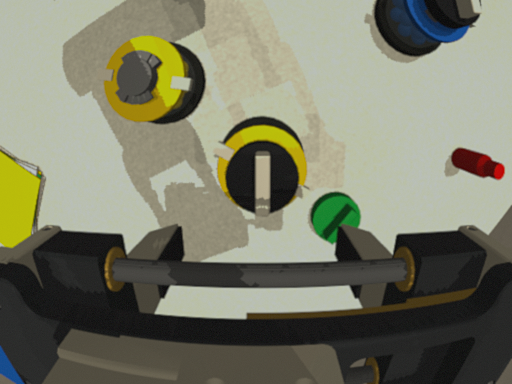

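The wrist view shows the cap from above: the bar is at about x=262 from y=152 to y=216, including its end face. The yellow shoulder carries marks near (224,152) and (306,186). I'll measure from masks and view an enlarged crop.

```bash
python3 - <<'E'
from h import *
import json
o=json.load(open("o1.json"));img=cv2.imread("pics/wrist1.png")[...,::-1]
m=yellow(img);q=np.zeros_like(m);q[100:220,205:320]=m[100:220,205:320]
c=max(cv2.findContours(q,0,1)[0],key=cv2.contourArea);h=cv2.convexHull(c)[:,0]
p=onz("wrist",h,100,o);s=circ(p);print("shoulder",s.x.round(1),np.c_[h,s.fun.round(1)].tolist())
cv2.imwrite("pics/crop1.png",cv2.resize(img[105:225,205:325,::-1],None,fx=5,fy=5,interpolation=cv2.INTER_NEAREST))
E
```

```text
shoulder [ 491.7 -152.4] [[269.0, 125.0, 0.1], [274.0, 126.0, 0.2], [282.0, 129.0, 0.3], [284.0, 130.0, 0.3], [287.0, 132.0, 0.2], [291.0, 135.0, 0.2], [297.0, 141.0, 0.2], [301.0, 147.0, 0.1], [302.0, 149.0, -0.0], [305.0, 158.0, -0.5], [306.0, 162.0, -0.3], [306.0, 174.0, -0.6], [305.0, 179.0, -0.7], [303.0, 185.0, -0.8], [302.0, 185.0, -1.9], [231.0, 157.0, -14.9], [225.0, 144.0, -1.2], [225.0, 143.0, -0.5], [227.0, 140.0, -0.1], [235.0, 133.0, -0.3], [238.0, 131.0, -0.2], [244.0, 128.0, -0.2], [253.0, 125.0, 0.2]]
```

View pics/crop1.png

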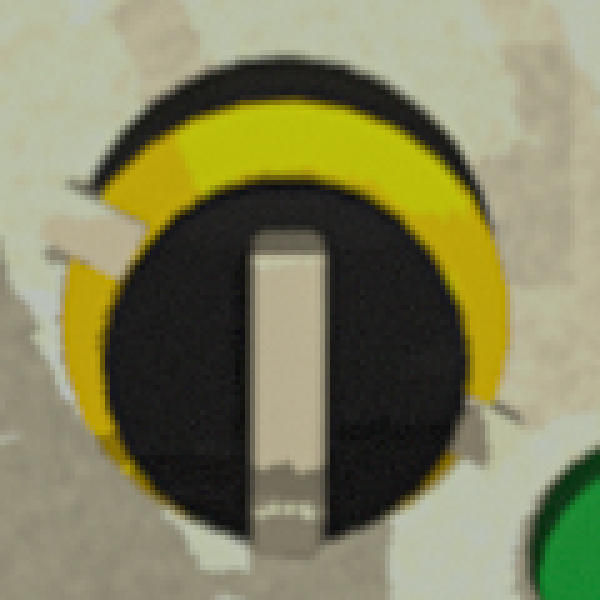

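```bash
python3 - <<'E'
from h import *
import json
o=json.load(open("o1.json"))
f=lambda L,z:onz("wrist",np.array(L)/5+[205-.4,105-.4],z,o)
J=np.array([491.7,-152.4])
b=f([(250,252),(327,252),(250,556),(326,556)],172);print(b.round(1),b.mean(0).round(1))
e=(b[0]+b[1]-b[2]-b[3])/2;print("bar len",np.hypot(*e),"wid",np.hypot(*(b[0]-b[1])),"ang",np.degrees(np.arctan2(e[1],e[0])))
for z in(100,103):
    k=f([(135,253),(65,220),(480,435),(100,237)],z);d=k-J;print("marks",k.round(1).tolist(),np.degrees(np.arctan2(d[:,1],d[:,0])),np.hypot(*d.T),np.degrees(np.arctan2(*(k[3]-k[2])[::-1])))
c=f([(287-182,358),(287+182,358),(287,178)],142);print("captop",c.round(1),c[:2].mean(0))
E
```

```text
[[ 467.3 -133.8]
 [ 478.2 -124.7]
 [ 505.7 -179.7]
 [ 517.  -170.2]] [ 492.1 -152.1]
bar len 59.79584215924983 wid 14.208569524718898 ang 130.16784194872244
marks [[453.3, -161.1], [435.7, -165.5], [544.9, -141.9], [444.6, -163.4]] [-167.26893582 -166.85977205   11.17692402 -166.89258833] [39.33755401 57.54555822 54.26739192 48.37983506] -167.9132010497731
marks [[453.2, -160.5], [435.7, -164.9], [544.0, -141.5], [444.6, -162.8]] [-168.0948031  -167.42799803   11.77479898 -167.56756212] [39.30810196 57.35172813 53.47087392 48.26692926] -167.91320104977308
captop [[ 461.1 -174.6]
 [ 519.4 -125.4]
 [ 466.  -121.3]] [ 490.25870473 -150.00881456]
```

The checks agree: bar 59.8 × 14.2 mm, cap axis at about (492,-152), bar at 130.2°, marks at about 12.5°. That means 62° anticlockwise to align. The jaw is already across the bar, so I'll descend.

Request:
carry_out:
  rows:
    - [0.5,4.5,-25,0]
    - [0.5,4.5,-55,0]
    - [0.5,4.5,-85,0]
    - [0.5,4.5,-110,0]
    - [0.5,4.5,-125,0]
    - [0.5,4.5,-134,0]
    - [0.5,4.5,-138,0]
    - [0.5,4.5,-138,0]
    - [0.5,4.5,-138,0]

```text
time: 2.82
tool_pos: [492.4, -151.9, 148.3]
tcp_rot: [3.083, 1.569, -2.498]
contact_force: [-0.3, -0.2, 0.1]
grip_width: 91.7
```

Request:
carry_out:
  hand: 5
  rows:
    - [-0.4,-0.3,-1,0]
    - [-0.4,-0.3,-1,0]
    - [-0.4,-0.3,-1,0]
    - [-0.4,-0.3,-1,0]
    - [-0.4,-0.3,-1,0]
    - [-0.4,-0.3,-1,0]
    - [-0.4,-0.3,-1,0]
    - [-0.4,-0.3,-1,0]
    - [-0.4,-0.3,-1,0]
    - [-0.4,-0.3,-1,0]
    - [-0.4,-0.3,-1,0]
    - [-0.4,-0.3,-1,0]

```text
time: 3.82
tool_pos: [492.0, -152.2, 147.3]
tcp_rot: [3.062, 1.569, -2.52]
contact_force: [-1.1, 0.4, 0.3]
grip_width: 16.6
```

Request:
carry_out:
  rows:
    - [0,0,0,0]
    - [0,0,0,0]
    - [0,0,0,0]

```text
time: 4.07
tool_pos: [492.0, -152.2, 147.2]
tcp_rot: [2.955, 1.569, -2.627]
contact_force: [-1.0, -0.3, -0.3]
grip_width: 14.0
```

Request:
carry_out:
  rows:
    - [0,0,0,3]
    - [0,0,0,7]
    - [0,0,0,12]
    - [0,0,0,17]
    - [0,0,0,22]
    - [0,0,0,27]
    - [0,0,0,32]
    - [0,0,0,37]
    - [0,0,0,42]
    - [0,0,0,47]
    - [0,0,0,52]
    - [0,0,0,56]
    - [0,0,0,59]
    - [0,0,0,61]
    - [0,0,0,62]
    - [0,0,0,62]
    - [0,0,0,62]

```text
time: 5.48
tool_pos: [492.0, -152.2, 147.1]
tcp_rot: [2.905, 1.569, -1.595]
contact_force: [-0.3, -0.2, -0.8]
grip_width: 13.8
```

```bash
python3 - <<'E'
from h import *
o=get_obs();M=R.from_euler("xyz",o["tcp_rot"]).as_matrix();print("jaw+90",np.degrees(np.arctan2(M[1,2],M[0,2]))+90,o["tool_pos"],o["contact_force"],o["moment"],o["joint_positions"])
a=np.hstack([capture("scene")[140:270,120:270],capture("side")[180:310,260:410]])
cv2.imwrite("pics/turn.png",cv2.resize(a[...,::-1],None,fx=2.6,fy=2.6))
E
```

```text
jaw+90 192.13519871039804 [ 491.96191514 -152.17524857  147.1449135 ] [-0.29081688 -0.19012226 -0.84876997] [ 0.05716536  0.01489426 -0.00758761] [-4.48080210e-01  4.03252629e-01  1.66907052e+00 -1.49537208e-03
  1.06867915e+00 -2.22995617e+00]
```

View pics/turn.png

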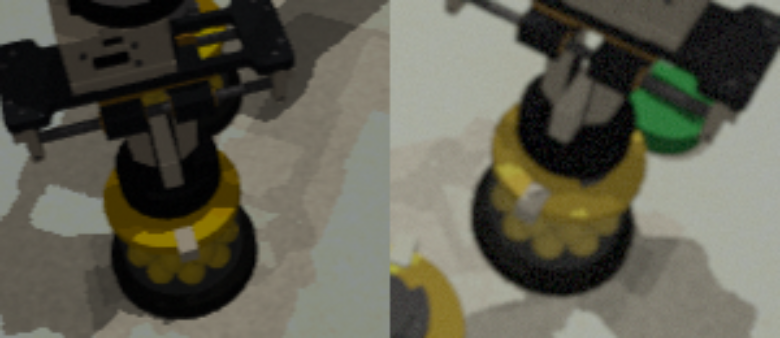

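The bar now points at the marks, and the -0.8 N in z is the cap's weight carried by the hand. Next I lower it 13 mm.

Request:
carry_out:
  rows:
    - [0,0,-1.5,0]
    - [0,0,-3,0]
    - [0,0,-4.5,0]
    - [0,0,-6,0]
    - [0,0,-7,0]
    - [0,0,-7,0]

```text
time: 6.08
tool_pos: [491.8, -152.1, 139.8]
tcp_rot: [2.495, 1.569, -2.006]
contact_force: [-0.7, 0.1, -0.7]
grip_width: 14.0
```

Request:
carry_out:
  rows:
    - [0.2,0,-1.5,0]
    - [0.2,0,-3,0]
    - [0.2,0,-4.5,0]
    - [0.2,0,-5.5,0]
    - [0.2,0,-5.5,0]
    - [0.2,0,-5.5,0]

```text
time: 6.58
tool_pos: [492.0, -152.1, 134.3]
tcp_rot: [2.55, 1.569, -1.95]
contact_force: [0.1, -0.8, -0.7]
grip_width: 13.6
```

Request:
carry_out:
  rows:
    - [0,0,0,-3]
    - [0,0,0,-7]
    - [0,0,0,-12]
    - [0,0,0,-17]
    - [0,0,0,-22]
    - [0,0,0,-27]
    - [0,0,0,-32]
    - [0,0,0,-37]
    - [0,0,0,-42]
    - [0,0,0,-47]
    - [0,0,0,-52]
    - [0,0,0,-57]
    - [0,0,0,-62]
    - [0,0,0,-66]
    - [0,0,0,-68]
    - [0,0,0,-69]
    - [0,0,0,-69]
    - [0,0,0,-69]

```text
time: 8.08
tool_pos: [492.0, -152.1, 134.3]
tcp_rot: [2.506, 1.569, 3.085]
contact_force: [0.1, 0.5, -0.5]
grip_width: 14.1
```

```bash
cat > s.py <<'E'
from h import *
o=get_obs();M=R.from_euler("xyz",o["tcp_rot"]).as_matrix();print("bar",(np.degrees(np.arctan2(M[1,2],M[0,2]))+90).round(2),o["tool_pos"].round(1) if hasattr(o["tool_pos"],"round") else o["tool_pos"],np.round(o["contact_force"],1),np.round(o["moment"],3))
E
python3 s.py
```

```text
bar 123.2 [ 492.  -152.1  134.3] [ 0.1  0.5 -0.5] [-0.013 -0.029 -0.023]
```

Request:
carry_out:
  rows:
    - [0,0,0,-1]
    - [0,0,0,-2]
    - [0,0,0,-3]
    - [0,0,0,-4]
    - [0,0,0,-5]
    - [0,0,0,-5.5]
    - [0,0,0,-6]
    - [0,0,0,-6]

```text
time: 8.75
tool_pos: [492.0, -152.1, 134.3]
tcp_rot: [2.508, 1.57, 2.982]
contact_force: [0.4, -0.4, -0.4]
grip_width: 13.8
```

```bash
python3 s.py
```

```text
bar 117.17 [ 492.  -152.1  134.3] [ 0.4 -0.4 -0.4] [-0.097  0.048  0.046]
```

Request:
carry_out:
  rows:
    - [0,0,0,-1]
    - [0,0,0,-2]
    - [0,0,0,-2.5]
    - [0,0,0,-3]
    - [0,0,0,-3]

```text
time: 9.17
tool_pos: [491.7, -152.2, 134.3]
tcp_rot: [2.622, 1.569, 3.043]
contact_force: [-2.1, -0.2, 1.5]
grip_width: 13.6
```

```bash
python3 s.py
```

```text
bar 114.15 [ 491.7 -152.2  134.3] [-2.1 -0.2  1.5] [-0.144  0.466  0.254]
```

Contact is building: the moment about z is 0.25 N m, with the bar about 78° past x. I'll push a little further to confirm the stop.

Request:
carry_out:
  rows:
    - [0,0,0,-1]
    - [0,0,0,-2]
    - [0,0,0,-3]
    - [0,0,0,-3]

```text
time: 9.5
tool_pos: [491.7, -152.2, 134.3]
tcp_rot: [2.768, 1.569, 3.137]
contact_force: [-1.3, -1.2, 0.7]
grip_width: 14.2
```

```bash
python3 s.py
```

```text
bar 111.12 [ 491.7 -152.2  134.3] [-1.3 -1.2  0.7] [-0.155  0.308  0.78 ]
```

Moment about z is 0.78 N m against the expected stop angle, so the cap is at the stop. Releasing now, then rising straight up.

Request:
carry_out:
  hand: 90
  rows:
    - [0,0,0,0]
    - [0,0,0,0]
    - [0,0,0,0]
    - [0,0,0,0]
    - [0,0,0,0]
    - [0,0,0,0]
    - [0,0,0,0]
    - [0,0,0,0]

```text
time: 10.17
tool_pos: [491.7, -152.1, 134.3]
tcp_rot: [2.728, 1.569, 3.097]
contact_force: [-0.5, 0.8, -0.4]
grip_width: 62.8
```

Request:
carry_out:
  rows:
    - [0,0,5,0]
    - [0,0,15,0]
    - [0,0,35,0]
    - [0,0,65,0]
    - [0,0,100,0]
    - [0,0,130,0]
    - [0,0,145,0]
    - [0,0,150,0]
    - [0,0,150,0]
    - [0,0,150,0]
    - [0,0,150,0]

```text
time: 11.08
tool_pos: [491.1, -151.9, 282.8]
tcp_rot: [2.499, 1.566, 2.868]
contact_force: [0.0, -0.2, -0.8]
grip_width: 90.2
```

```bash
python3 s.py; python3 - <<'E'
from h import *
import json
o=get_obs();a=capture("wrist");b=capture("side")
json.dump({k:np.array(v).tolist() for k,v in o.items()},open("o2.json","w"))
cv2.imwrite("pics/wrist2.png",a[...,::-1]);cv2.imwrite("pics/side2.png",b[...,::-1])
c=cv2.resize(a[105:225,205:325],(480,480),interpolation=0);d=cv2.resize(b[180:300,280:360],(320,480),interpolation=0)
cv2.imwrite("pics/crop2.png",np.hstack([c,d])[...,::-1])
E
```

```text
bar 111.12 [ 491.1 -151.9  282.8] [ 0.  -0.2 -0.8] [-0.054 -0.006 -0.003]
```

View pics/crop2.png

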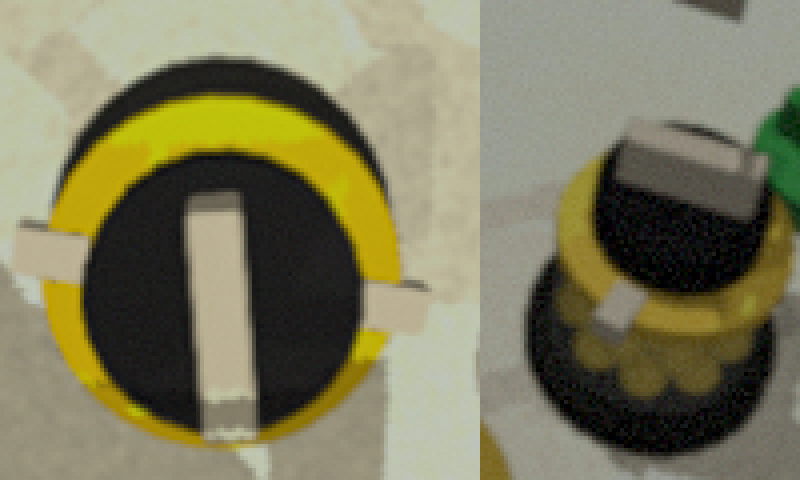

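The cap sits lower, with more of the shoulder ring visible around it. I'll measure the bar and mark angles on the new height plane.

```bash
python3 - <<'E'
from h import *
import json
o=json.load(open("o2.json"))
f=lambda L,z:onz("wrist",np.array(L)/4+[204.6,104.6],z,o)
for z in(159,172):
    b=f([(186,210),(242,209),(203,438),(257,438)],z);e=(b[0]+b[1]-b[2]-b[3])/2
    print(z,b.mean(0).round(1),"len",np.hypot(*e).round(1),"wid",np.hypot(*(b[0]-b[1])).round(1),"ang",np.degrees(np.arctan2(e[1],e[0])).round(1))
k=f([(50,252),(395,306)],101);d=k[1]-k[0];print("marks",np.degrees(np.arctan2(d[1],d[0])),k.mean(0))
E
```

```text
159 [ 492.  -150.9] len 58.6 wid 13.5 ang 115.0
172 [ 490.7 -147.6] len 55.9 wid 12.8 ang 115.0
marks 12.0431927560122 [ 492.68953736 -151.80565117]
```

The bar is 77° clockwise of the marks (stop given as 75°). Its size and centre fit the lowered height, not the raised one. Handing in.

```bash
python3 -c "
from plant import *
print(get_obs()['time']);print(close_job())"
```

```text
11.1833
the job is handed in; nothing more can be done
None
```

The yellow jar's cap is dropped onto its neck and screwed clockwise to the stop. The job was handed in at 11.2 s with the open gripper clear above it.

**What I did:** I gripped the cap by its bar and turned it 62° anticlockwise to the marks without lifting it. I lowered it 12.8 mm in the hand with no resistance. I then turned it clockwise until the moment about z rose to 0.78 N m and the hand began to slip on the bar, let go, and rose 150 mm.

**Last checks:**
- **Angle:** the wrist picture puts the bar 77° clockwise of the marks, against a stop given as 75°. That is within measuring error.
- **Height:** the bar's apparent length fits the lowered height (58.6 mm against 60 mm) and not the raised one (55.9 mm).
- **Centring:** the bar is centred on the jar to about 1 mm.
- **Force:** the wrist force read only about 2 N or less after each move.
- **Other parts:** I did not go near the blue cap, the green look-alike or the uncapped yellow jar. I took no final picture of the blue cap.

No check failed. The one mismatch was the hand ending about 4° past the bar's measured angle, from slipping at the stop.

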